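# Lift the swinging sample bucket off its stand in the classroom

## Robot

A 7-joint arm with a two-finger parallel gripper is mounted at the origin on the work surface. World frame = base frame: x ahead of the robot, y to its left, z up, the work surface at z = 0. Lengths are in m, angles in rad, forces in N, time in s.
With the tool pointing down it reaches from about 0.4 to 0.85 m from the base axis. Payload 6.9 kg.
Tool frame: the origin (TCP) lies midway between the tips of the shut fingers; the grasp point (between the pads) lies 19 mm behind it (r.grip_point_offset is the distance from the TCP to the grasp point, in m); z points along the fingers, y is the direction in which the jaws open and shut (so a half turn about z gives the same grasp; the last joint's range is limited). The gripper opens to 85 mm and grips with 20 to 120 N. Pads are 22 mm wide; open, the fingers measure 114 mm over their backs; the gripper's body (76 mm by 85 mm) begins 54 mm behind the grasp point. The pads swing forward as they close: fully open they stand 13 mm farther back than shut.
Start: joints at [-1.177, 0.507, -0.238, 1.5, 0.126, 1.149, -0.155], TCP at [0.178, 0.599, 0.231] pointing down, gripper open.
Joint ranges: [-3.08, 3.08], [-0.24, 2.05], [-1.43, 1.35], [0, 2.5], [-1.52, 4.66], [0.17, 1.96], [-2.89, 2.89]. Speed limits (rad/s): [2.39, 2.39, 3.14, 3.14, 3.14, 3.14, 3.14].

## Interface

Orientations are given as a 3x3 rotation matrix whose columns are the frame's x, y, z axes.
In Python, from station import r gives the robot as it stands.
- The arm moves only by the tool apply_moves, never from a script. Its argument "plan" is a list of rows, each a list of 7 numbers: the shift along the tool's x, y, z in m, then the turn, a rotation vector about the tool's x, y, z in rad, then the closure, from 0 (fully open) to 1 (shut). In form: [[x, y, z, rx, ry, rz, gripper], ...]. A call has 1 to 8 rows; each row shifts and turns the pose as measured when the row begins, along the tool's axes as they then stand; what a row does not reach is not made up. A row lasts 1/10 s, in which the tool goes at most 50 mm and 8.59 degrees, less where a joint would pass 70% of its speed; a pose out of reach is approached as far as the arm can. A call is refused whole if a number of a shift passes 0.05 or a number of a turn 0.15, either way. A call with a gripper value outside its range is refused whole. The fingers move at their own pace and stop on an object; the grip force is fixed at half the most. Time passes only in rows, so rows that do not move let the fingers close. It gives the time, the measured TCP pose, the force and the opening at its end, in the units of the state.
- r.sense(): the state, without advancing time (a new reading comes with each control period).
- r.read_camera(name): name is "scene" or "top" or "wrist"; returns a dict with "pixels" (400x640x3 uint8, red, green, blue), "vertical_fov" (degrees; the focal length in pixels is half the picture's height over the tangent of half this angle, whatever the lens; pixels are square), "cx", "cy" (the principal point, pixels), "world_to_cam" (4x4, takes a point from world to camera coordinates). Camera axes: x right, y down, z forward; pixel columns grow to the right and rows downward; lengths in m; the calibration is good to about 2 mm. A picture is of the moment at which its call begins. There is no depth.
- r.sign_off(): hands the job in, once; it reports no verdict.
The state is a dict: "time": time; "q": joint angles; "dq": joint speeds; "tau": joint torques, N m; "ee_pos": TCP position; "eef_rot": TCP orientation; "contact_force": force on the tool from outside, world axes, zero at the start; "torque": the same for the moment, N m; "width": finger opening in m.
Only numpy, scipy, OpenCV 4.12 (cv2) and the standard library are available. Lean on these libraries where they do the work, as an engineer would, in place of code of your own. Each camera call takes 0.05 s, during which the arm holds its last target.

## Task

Take the deep round bucket by its handle, lift it straight up off its two pivot pins so that it neither swings nor catches in the stand, and set it down gently, upright, in the middle of the round steel plate that stands on three feet. Let go of it, and leave the shallow square tray hanging in the stand and the other things on the table where they are.

Things in the scene. Friction and masses are not known exactly. Their poses are not given: they have to be found in the camera images.
- bucket_grip (a point): Centre of the handle bar of the deep round bucket (loose, steel, 0.2-0.42 kg). Black bar 12 mm thick (x), 54 long (y), 18 tall (z up): grip it across x. Below it hangs a round cup 56 mm across, rim 37 mm and flat underside 110 mm below this point. Two 8 mm pivot pins stick out along y to 54 mm each side, 45 mm below this point; it hangs on them at rest, upright, free to swing about y.
- tray_grip (a point): Centre of the handle bar of the shallow square tray (loose, steel), which hangs in the stand's other place and stays there. Same bar and pins as the bucket's, but below it a square box 56 by 56 mm, rim 37 mm and underside 80 mm below this point.
- stand: Fixed grey stand; origin at the centre of its underside on the table, z up. Base 110 (x) by 260 (y) by 12 mm. Hanging places at y = -70 and +70 mm; the bucket is in either. Each has two cheeks, 80 mm apart along y, 6 thick, 60 wide (x), tops 112 mm above the table, with open-topped slots 16 wide, 16 deep, in which the pins (along stand y) rest, axis at 100 mm; they come out straight up.
- plate_top (a point): Centre of the upper face of the round steel plate, 130 mm in diameter, 10 mm thick, on three feet, fixed; its upper face is flat and level, 40 mm above the table. z points up.
Mind the look-alikes: they are no part of the job. What is shaped like the part that bears bucket_grip but blue, green or pink is not meant.

How it is judged:
By the outcome, as a careful person would: the job done as asked, in the order asked, and still so for the second after the job is handed in, with the robot touching nothing.
It also fails if it takes over 42 s, if anything falls off the work surface, if the arm or the gripper's body presses on something with over 40 N, if the wrist force passes 120 N, or if a joint passes its speed limit or range.

## Working session

There is one attempt and no reset: what is moved stays moved. The work goes in short steps, Python scripts to look and compute and a tool call to move; the robot and the scene stay as the last step left them, time stands still between calls to the robot, and variables do not carry over. Pictures are saved under pics/ and viewed, and the job is handed in when it is done.

Besides the shell and the picture viewer there is one more tool, called after "Request:" as name(argument=value, ...), one argument or row to a line, values as JSON. apply_moves: Moves the arm, as the interface text tells. Its arguments: {"type":"object","properties":{"plan":{"type":"array","items":{"type":"array","items":{"type":"number"}}}},"required":["plan"]}

```bash
mkdir -p pics; ls; python3 - <<'E'
from station import r
import cv2
s=r.sense()
print(s['time'],s['ee_pos'],s['eef_rot'],s['width'],s['contact_force'])
for n in ['scene','top','wrist']:
    d=r.read_camera(n); cv2.imwrite(f'pics/{n}0.png',d['pixels'][:,:,::-1])
    print(n,d['vertical_fov'],d['cx'],d['cy'],d['world_to_cam'].round(3).tolist())
E
```

```text
pics
0.0 [0.17793832 0.59861366 0.23043036] [[-9.58596710e-01  2.84766792e-01 -4.70300796e-04]
 [ 2.84767178e-01  9.58595190e-01 -1.70760814e-03]
 [-3.54420112e-05 -1.77083378e-03 -9.99998431e-01]] 0.08555568688092724 [-0.65166768  0.34466622 -0.56088515]
scene 46.261019475207505 326.9669734157816 202.374809831389 [[0.827, 0.562, -0.019, -0.426], [0.372, -0.571, -0.732, -0.119], [-0.422, 0.598, -0.681, 1.355], [0.0, 0.0, 0.0, 1.0]]
top 56.85889376589196 315.60946984676457 200.93957669931027 [[0.05, -0.999, -0.006, -0.024], [-0.973, -0.047, -0.224, 0.566], [0.224, 0.017, -0.974, 0.796], [0.0, 0.0, 0.0, 1.0]]
wrist 58.07597983356768 319.9665645896572 197.84232610392735 [[0.285, 0.959, -0.002, -0.623], [0.924, -0.274, 0.266, -0.034], [0.254, -0.078, -0.964, 0.379], [0.0, 0.0, 0.0, 1.0]]
```

View pics/scene0.png

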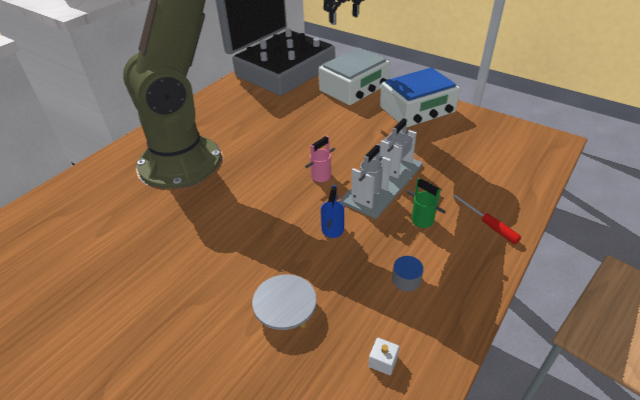

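View pics/top0.png

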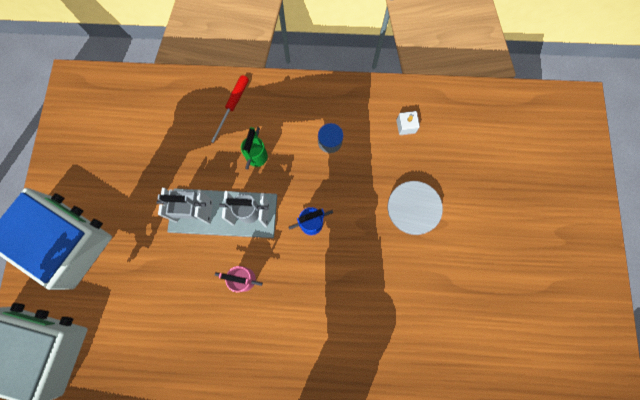

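View pics/wrist0.png

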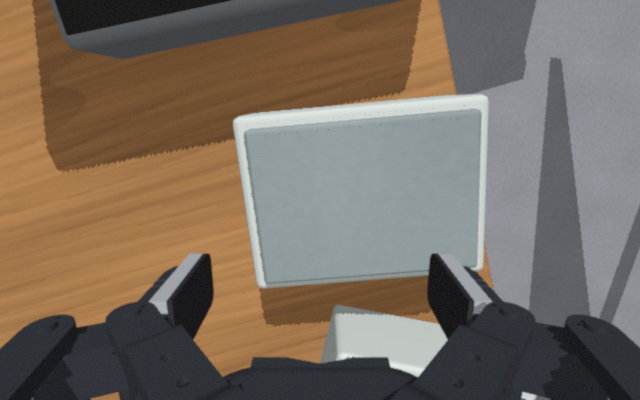

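Scene: the stand is around (385,180). Top: two steel pieces hang at about (180,202) and (240,207), the plate is at (415,208), and there are blue, green and pink look-alikes at (311,220), (254,150) and (238,279). Next is a close crop.

```bash
python3 - <<'E'
import cv2,numpy as np
t=cv2.imread('pics/top0.png')[170:250,145:290]; s=cv2.imread('pics/scene0.png')[110:220,335:435]
t=cv2.resize(t,None,fx=5,fy=5,interpolation=cv2.INTER_CUBIC);s=cv2.resize(s,None,fx=5,fy=5,interpolation=cv2.INTER_CUBIC)
cv2.imwrite('pics/tc.png',t);cv2.imwrite('pics/sc.png',s)
E
```

```text
(no output)
```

View pics/tc.png

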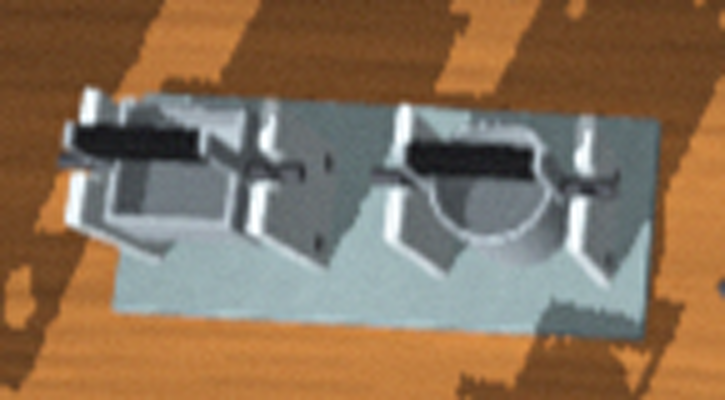

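View pics/sc.png

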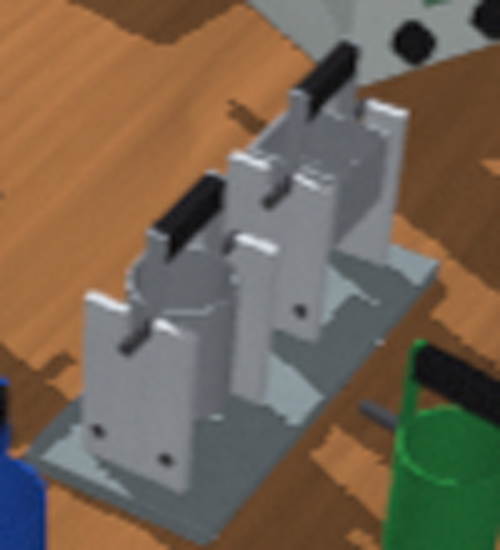

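```bash
cat >h.py <<'E'
import cv2,numpy as np
from station import r
def cam(n):
    d=r.read_camera(n); h=d['pixels'].shape[0]; f=h/2/np.tan(np.radians(d['vertical_fov'])/2)
    return d,f
def ray(d,f,u,v):
    W=d['world_to_cam'];R=W[:3,:3];c=-R.T@W[:3,3]
    return c,R.T@np.array([(u-d['cx'])/f,(v-d['cy'])/f,1.])
def onz(d,f,u,v,z):
    c,k=ray(d,f,u,v); return c+k*(z-c[2])/k[2]
def proj(d,f,p):
    W=d['world_to_cam'];q=W[:3,:3]@np.asarray(p)+W[:3,3]; return f*q[0]/q[2]+d['cx'],f*q[1]/q[2]+d['cy']
def blobs(m,roi,amin=30):
    u0,v0,u1,v1=roi; mm=np.zeros(m.shape,np.uint8); mm[v0:v1,u0:u1]=m[v0:v1,u0:u1]
    n,l,st,c=cv2.connectedComponentsWithStats(mm)
    return [(st[i].tolist(),c[i],l==i) for i in range(1,n) if st[i,4]>=amin]
E
python3 - <<'E'
from h import *
for n,roi in (('top',(150,185,290,225)),('scene',(360,115,420,165))):
    d,f=cam(n);im=d['pixels'];m=(im.max(2)<45).astype(np.uint8)
    print(n,f,'campos',ray(d,f,0,0)[0].round(3))
    for st,c,l in blobs(m,roi,15):
        ys,xs=np.nonzero(l); (a,b),wh,ang=cv2.minAreaRect(np.c_[xs,ys].astype(np.float32))
        cc=(a,b); P=onz(d,f,*cc,0.145)
        box=cv2.boxPoints(((a,b),wh,ang)); e=max(((box[0]+box[1])/2-(box[2]+box[3])/2,(box[1]+box[2])/2-(box[3]+box[0])/2),key=np.linalg.norm)
        p1=onz(d,f,a+e[0]/2,b+e[1]/2,.145);p2=onz(d,f,a-e[0]/2,b-e[1]/2,.145);dd=p1-p2
        print(st,c.round(1),cc,P.round(4),'len',np.linalg.norm(dd).round(4),'ang from y',np.degrees(np.arctan2(-dd[0],dd[1])).round(2), onz(d,f,*c,0.145).round(4))
    # plate
    u,v=(415,208) if n=='top' else (285,302)
    hsv=cv2.cvtColor(im,cv2.COLOR_RGB2HSV)
    m=((hsv[...,1]<60)&(hsv[...,2]>110)).astype(np.uint8)
    bs=blobs(m,(u-45,v-45,u+45,v+45),500)
    for st,c,l in bs:
        cn=max(cv2.findContours(l.astype(np.uint8),0,1)[0],key=cv2.contourArea)
        P=np.array([onz(d,f,*p[0],0.04)[:2] for p in cn],np.float32)
        print('plate',st,cv2.fitEllipse(P))
    # base
E
```

```text
top 369.4383139231914 campos [ 0.374 -0.011  0.903]
[160, 195, 24, 7, 130] [172.  198.2] (171.51771545410156, 198.23452758789062) [0.5396 0.3069 0.145 ] len 0.0496 ang from y -1.12 [0.5397 0.3059 0.145 ]
[227, 199, 24, 7, 134] [238.4 201.6] (238.5181121826172, 201.6199188232422) [0.5391 0.1646 0.145 ] len 0.0492 ang from y -0.02 [0.5391 0.1649 0.145 ]
plate [388, 181, 55, 54, 2334] ((0.5692633390426636, -0.2321888506412506), (0.12775379419326782, 0.1303654909133911), 58.369140625)
scene 468.2024265657498 campos [ 0.969 -0.638  0.828]
[414, 115, 6, 8, 37] [416.8 118.3] (416.5, 118.5) [0.5609 0.357  0.145 ] len 0.0337 ang from y 26.28 [0.5612 0.3584 0.145 ]
[396, 119, 10, 14, 70] [400.6 124.9] (400.25006103515625, 125.25003051757812) [0.5398 0.3059 0.145 ] len 0.0548 ang from y -0.19 [0.5399 0.3078 0.145 ]
[367, 146, 12, 15, 89] [372.9 152.1] (372.7500305175781, 152.25001525878906) [0.5383 0.1674 0.145 ] len 0.0548 ang from y -0.16 [0.5384 0.168  0.145 ]
plate [252, 274, 64, 56, 2741] ((0.5698021054267883, -0.23408722877502441), (0.1277826875448227, 0.1298590898513794), 26.638355255126953)
```

Candidates in the top view:
- Steel round bucket with its bar at (238,202). This is the one I want.
- Steel square tray with its bar at (172,198).
- Blue at (311,220), green at (254,150) and pink at (238,279).

The crops show the piece at (240,207) is the round cup in the stand. Its grip is at about (0.539, 0.166, 0.145), the stand yaw is about 0, and the plate is at (0.5695, -0.233). First I raise the arm and turn the jaws onto world x.

Request:
apply_moves(
  plan=[
    [0, 0, -0.02, 0, 0, 0.145, 0],
    [0, 0, -0.02, 0, 0, 0.145, 0],
    [0, 0, -0.02, 0, 0, 0.145, 0],
    [0, 0, 0, 0, 0, 0.145, 0],
    [0, 0, 0, 0, 0, 0.145, 0],
    [0, 0, 0, 0, 0, 0.145, 0],
    [0, 0, 0, 0, 0, 0.145, 0],
    [0, 0, 0, 0, 0, 0.145, 0],
  ],
)

```text
time: 1.05
ee_pos: [0.178, 0.5981, 0.292]
eef_rot: [[-0.085, 0.996, -0.002], [0.996, 0.085, -0.003], [-0.003, -0.002, -1.0]]
contact_force: [-0.4, -0.4, -0.8]
width: 0.0852
```

Request:
apply_moves(
  plan=[
    [0, 0, 0, 0, 0, 0.085, 0],
    [-0.036, 0.03, 0, 0, 0, 0, 0],
    [-0.036, 0.03, 0, 0, 0, 0, 0],
    [-0.036, 0.03, 0, 0, 0, 0, 0],
    [-0.036, 0.03, 0, 0, 0, 0, 0],
    [-0.036, 0.03, 0, 0, 0, 0, 0],
    [-0.036, 0.03, 0, 0, 0, 0, 0],
    [-0.036, 0.03, 0, 0, 0, 0, 0],
  ],
)

```text
time: 1.85
ee_pos: [0.3858, 0.3429, 0.2894]
eef_rot: [[-0.007, 1.0, -0.006], [1.0, 0.007, -0.002], [-0.002, -0.006, -1.0]]
contact_force: [-0.0, -0.7, 1.2]
width: 0.0855
```

Request:
apply_moves(
  plan=[
    [-0.036, 0.03, 0, 0, 0, 0, 0],
    [-0.036, 0.03, 0, 0, 0, 0, 0],
    [-0.036, 0.03, 0, 0, 0, 0, 0],
    [-0.036, 0.03, 0, 0, 0, 0, 0],
    [0, 0, 0, 0, 0, 0, 0],
  ],
)

```text
time: 2.35
ee_pos: [0.5142, 0.186, 0.2897]
eef_rot: [[0.002, 1.0, -0.002], [1.0, -0.002, -0.005], [-0.005, -0.002, -1.0]]
contact_force: [-0.8, 0.2, -1.0]
width: 0.0857
```

Request:
apply_moves(
  plan=[
    [-0.02, 0.025, 0.03, 0, 0, 0, 0],
    [0, 0, 0.02, 0, 0, 0, 0],
    [0, 0, 0, 0, 0, 0, 0],
  ],
)

```text
time: 2.65
ee_pos: [0.5409, 0.1645, 0.239]
eef_rot: [[0.004, 1.0, -0.001], [1.0, -0.004, -0.003], [-0.003, -0.001, -1.0]]
contact_force: [-0.6, 0.8, 0.1]
width: 0.0852
```

```bash
python3 - <<'E'
from h import *
s=r.sense();print(s['ee_pos'],s['eef_rot'].round(4).tolist())
d,f=cam('wrist');im=d['pixels'];cv2.imwrite('pics/w1.png',im[:,:,::-1])
print(ray(d,f,0,0)[0])
print(proj(d,f,(.539,.166,.154)),proj(d,f,(.5695,-.233,.04)))
d,f=cam('top');cv2.imwrite('pics/t1.png',d['pixels'][:,:,::-1])
E
```

```text
[0.54085698 0.16448623 0.23900312] [[0.0043, 1.0, -0.0007], [1.0, -0.0043, -0.0032], [-0.0032, -0.0007, -1.0]]
[0.54014758 0.23161518 0.38076992]
(np.float64(318.6137883420041), np.float64(201.29301940684425)) (np.float64(344.79555152886644), np.float64(480.76771555296256))
```

View pics/w1.png

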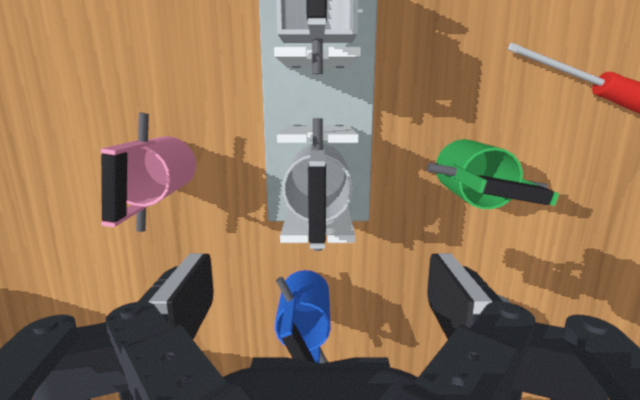

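The wrist view shows the bar at (317,201), against a predicted (318.6,201.3), so x is about 0.538. The round cup is below it and the pins run straight along world y. I descend to put the grasp point at z=0.145.

Request:
apply_moves(
  plan=[
    [0.0015, -0.003, 0.04, 0, 0, 0, 0],
    [0, 0, 0.035, 0, 0, 0, 0],
    [0, 0, 0.025, 0, 0, 0, 0],
    [0, 0, 0.01, 0, 0, 0, 0],
    [0, 0, 0, 0, 0, 0, 0],
  ],
)

```text
time: 3.25
ee_pos: [0.5424, 0.1719, 0.1363]
eef_rot: [[-0.003, 1.0, 0.015], [1.0, 0.002, 0.004], [0.004, 0.015, -1.0]]
contact_force: [-0.1, 0.5, 0.6]
width: 0.0855
```

```bash
python3 - <<'E'
from h import *
s=r.sense();print(s['ee_pos'],s['eef_rot'].round(4).tolist())
d,f=cam('wrist');im=d['pixels'];cv2.imwrite('pics/w2.png',im[:,:,::-1])
print(proj(d,f,(.539,.166,.154)))
E
```

```text
[0.54242795 0.17190785 0.13630236] [[-0.0025, 0.9999, 0.0151], [1.0, 0.0025, 0.0039], [0.0038, 0.0151, -0.9999]]
(np.float64(314.3569864288451), np.float64(293.4620204320537))
```

View pics/w2.png

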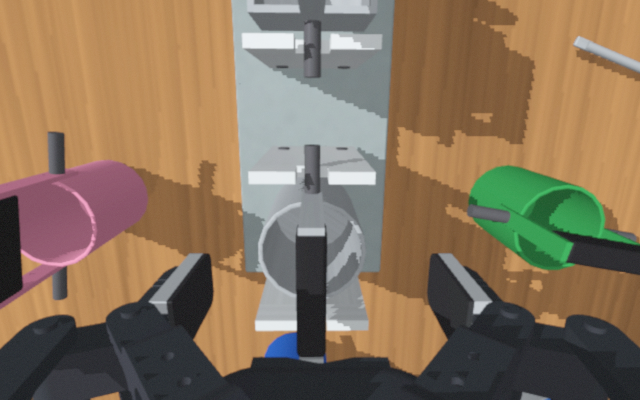

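Request:
apply_moves(
  plan=[
    [-0.006, -0.0045, 0.008, 0.015, -0.004, 0, 0],
    [0, 0, 0, 0, 0, 0, 0],
    [0, 0, 0, 0, 0, 0, 0],
  ],
)

```text
time: 3.6
ee_pos: [0.5402, 0.1665, 0.1323]
eef_rot: [[-0.003, 1.0, 0.006], [1.0, 0.003, 0.002], [0.002, 0.006, -1.0]]
contact_force: [-0.2, 0.6, 0.2]
width: 0.085
```

Request:
apply_moves(
  plan=[
    [-0.0005, -0.003, 0.008, 0.008, -0.002, 0.003, 0],
    [0, -0.0005, 0.002, 0, 0, 0, 0],
    [0, 0, 0, 0, 0, 0, 0],
  ],
)

```text
time: 3.9
ee_pos: [0.5371, 0.166, 0.1226]
eef_rot: [[0.001, 1.0, -0.001], [1.0, -0.001, 0.001], [0.001, -0.001, -1.0]]
contact_force: [0.6, 0.1, -0.1]
width: 0.0852
```

Request:
apply_moves(
  plan=[
    [0, 0.001, -0.003, 0, 0, 0, 0.3],
    [0, 0, 0, 0, 0, 0, 0.5],
    [0, 0, 0, 0, 0, 0, 0.65],
    [0, 0, 0, 0, 0, 0, 0.7],
  ],
)

```text
time: 4.3
ee_pos: [0.5383, 0.166, 0.1259]
eef_rot: [[0.001, 1.0, -0.001], [1.0, -0.001, 0.001], [0.001, -0.001, -1.0]]
contact_force: [-0.4, 0.2, -0.1]
width: 0.0283
```

```bash
python3 - <<'E'
from h import *
s=r.sense();print(s['ee_pos'],s['eef_rot'].round(4).tolist(),s['width'])
d,f=cam('wrist');im=d['pixels'];cv2.imwrite('pics/w3.png',im[:,:,::-1])
E
```

```text
[0.53830128 0.16602849 0.12593926] [[0.0005, 1.0, -0.0011], [1.0, -0.0005, 0.0007], [0.0007, -0.0011, -1.0]] 0.028296996138019174
```

View pics/w3.png

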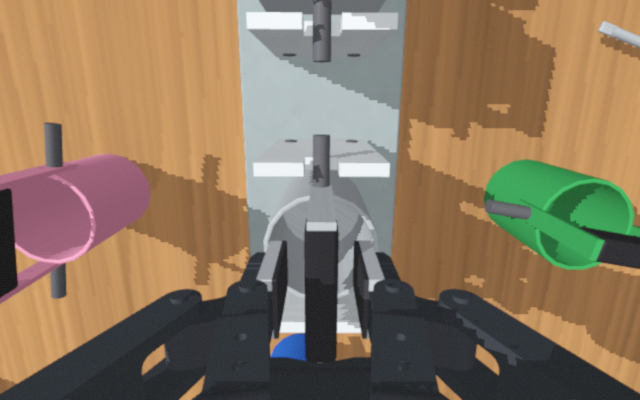

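The pads (288 and 355) straddle the bar (306–336) symmetrically, so I close.

Request:
apply_moves(
  plan=[
    [0, 0, 0, 0, 0, 0, 0.75],
    [0, 0, 0, 0, 0, 0, 0.8],
    [0, 0, 0, 0, 0, 0, 0.85],
    [0, 0, 0, 0, 0, 0, 0.9],
    [0, 0, 0, 0, 0, 0, 1],
    [0, 0, 0, 0, 0, 0, 1],
    [0, 0, 0, 0, 0, 0, 1],
  ],
)

```text
time: 5.05
ee_pos: [0.5385, 0.1661, 0.1261]
eef_rot: [[0.0, 1.0, -0.001], [1.0, -0.0, 0.001], [0.001, -0.001, -1.0]]
contact_force: [0.4, 0.5, 0.3]
width: 0.0104
```

Request:
apply_moves(
  plan=[
    [0, 0, -0.004, 0, 0, 0, 1],
    [0, 0, -0.005, 0, 0, 0, 1],
    [0, 0, -0.005, 0, 0, 0, 1],
    [0, 0, -0.005, 0, 0, 0, 1],
  ],
)

```text
time: 5.45
ee_pos: [0.5365, 0.1656, 0.1445]
eef_rot: [[0.0, 1.0, -0.006], [1.0, -0.0, -0.001], [-0.001, -0.006, -1.0]]
contact_force: [0.4, 0.3, -3.3]
width: 0.0111
```

Lift force is −3.3 N in z, which fits the bucket's weight with nothing catching. I correct the small drift and keep rising.

Request:
apply_moves(
  plan=[
    [0.0005, 0.0015, -0.005, -0.006, 0.001, 0, 1],
    [0, 0.0005, -0.01, 0, 0, 0, 1],
    [0, 0, -0.015, 0, 0, 0, 1],
  ],
)

```text
time: 5.75
ee_pos: [0.5378, 0.1659, 0.1754]
eef_rot: [[0.0, 1.0, -0.002], [1.0, -0.0, -0.001], [-0.001, -0.002, -1.0]]
contact_force: [0.4, 0.4, -4.2]
width: 0.0109
```

```bash
python3 - <<'E'
from h import *
s=r.sense();print(s['ee_pos'],s['eef_rot'].round(4).tolist(),s['width'],s['contact_force'])
d,f=cam('scene');im=d['pixels'];cv2.imwrite('pics/s4.png',cv2.resize(im[60:230,300:470,::-1],None,fx=3.4,fy=3.4))
E
```

```text
[0.5377656  0.16593508 0.1754271 ] [[0.0004, 1.0, -0.0016], [1.0, -0.0004, -0.0006], [-0.0006, -0.0016, -1.0]] 0.010920404682962402 [ 0.40708902  0.44873417 -4.15331017]
```

View pics/s4.png

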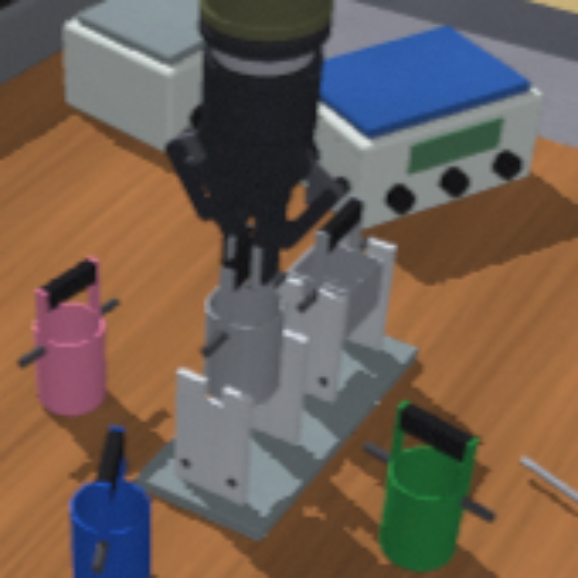

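The bucket hangs upright and clear of its slots in the scene view; the tray is still in its place. I raise it well above the look-alikes.

Request:
apply_moves(
  plan=[
    [0, 0, -0.015, 0, 0, 0, 1],
    [0, 0, -0.02, 0, 0, 0, 1],
    [0, 0, -0.02, 0, 0, 0, 1],
    [0, 0, -0.02, 0, 0, 0, 1],
    [0, 0, -0.02, 0, 0, 0, 1],
    [0, 0, -0.015, 0, 0, 0, 1],
    [0, 0, 0, 0, 0, 0, 1],
  ],
)

```text
time: 6.5
ee_pos: [0.5389, 0.1658, 0.2954]
eef_rot: [[0.001, 1.0, 0.006], [1.0, -0.001, 0.002], [0.002, 0.006, -1.0]]
contact_force: [-0.1, 0.7, -3.7]
width: 0.0111
```

Request:
apply_moves(
  plan=[
    [-0.01, 0.001, 0, 0, 0, 0, 1],
    [-0.02, 0.002, 0, 0, 0, 0, 1],
    [-0.027, 0.002, 0, 0, 0, 0, 1],
    [-0.027, 0.002, 0, 0, 0, 0, 1],
    [-0.027, 0.002, 0, 0, 0, 0, 1],
    [-0.027, 0.002, 0, 0, 0, 0, 1],
    [-0.027, 0.002, 0, 0, 0, 0, 1],
    [-0.027, 0.002, 0, 0, 0, 0, 1],
  ],
)

```text
time: 7.3
ee_pos: [0.5501, -0.0335, 0.2866]
eef_rot: [[-0.006, 1.0, -0.006], [1.0, 0.006, 0.001], [0.001, -0.006, -1.0]]
contact_force: [-0.1, 0.5, -3.0]
width: 0.0107
```

Request:
apply_moves(
  plan=[
    [-0.027, 0.002, 0, 0, 0, 0, 1],
    [-0.027, 0.002, 0, 0, 0, 0, 1],
    [-0.027, 0.002, 0, 0, 0, 0, 1],
    [-0.027, 0.002, 0, 0, 0, 0, 1],
    [-0.027, 0.002, 0, 0, 0, 0, 1],
    [-0.02, 0.002, 0, 0, 0, 0, 1],
    [-0.01, 0.001, 0, 0, 0, 0, 1],
    [0, 0, 0, 0, 0, 0, 1],
  ],
)

```text
time: 8.1
ee_pos: [0.5554, -0.2166, 0.2766]
eef_rot: [[0.007, 1.0, -0.022], [1.0, -0.007, -0.002], [-0.002, -0.021, -1.0]]
contact_force: [-1.1, 0.5, -4.0]
width: 0.0109
```

Request:
apply_moves(
  plan=[
    [-0.008, 0.007, 0, -0.012, 0.001, 0, 1],
    [-0.008, 0.007, 0, -0.01, 0.001, 0, 1],
    [0, 0, 0.02, 0, 0, 0, 1],
    [0, 0, 0.02, 0, 0, 0, 1],
    [0, 0, 0, 0, 0, 0, 1],
    [0, 0, 0, 0, 0, 0, 1],
  ],
)

```text
time: 8.7
ee_pos: [0.5734, -0.23, 0.2354]
eef_rot: [[0.001, 1.0, 0.006], [1.0, -0.001, 0.003], [0.003, 0.006, -1.0]]
contact_force: [0.2, 0.5, -4.0]
width: 0.0108
```

```bash
python3 - <<'E'
from h import *
s=r.sense();print(s['ee_pos'],s['eef_rot'].round(4).tolist(),s['width'],s['contact_force'])
d,f=cam('scene');im=d['pixels'];cv2.imwrite('pics/s5.png',cv2.resize(im[150:350,190:390,::-1],None,fx=3,fy=3))
d,f=cam('wrist');im=d['pixels'];cv2.imwrite('pics/w5.png',im[:,:,::-1])
print(proj(d,f,(.5695,-.233,.04)))
E
```

```text
[ 0.5734301  -0.22999899  0.2354331 ] [[0.0005, 1.0, 0.0058], [1.0, -0.0006, 0.0027], [0.0027, 0.0058, -1.0]] 0.010774832717443264 [ 0.1738854   0.52040857 -3.95662779]
(np.float64(315.60254573866735), np.float64(175.08010995526155))
```

View pics/s5.png

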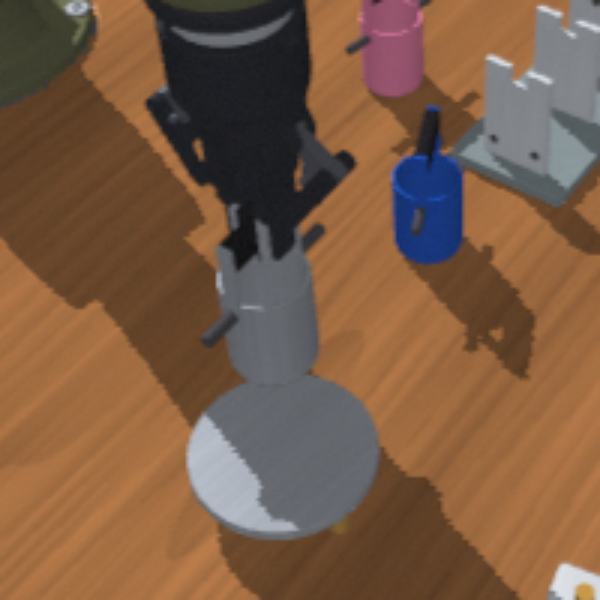

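View pics/w5.png

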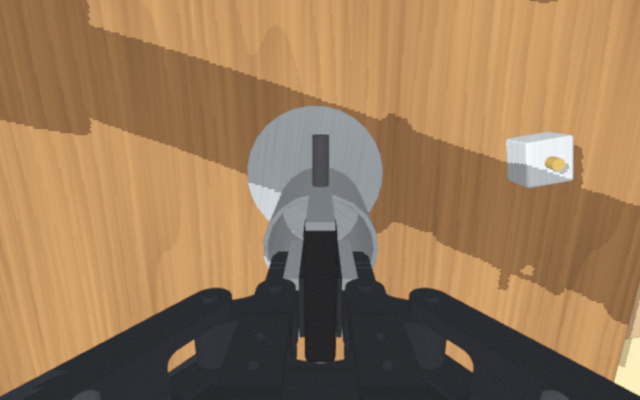

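The bucket is held upright above the plate. The plate centre is at about (315.5,173) in the wrist view, against a predicted (315.6,175). I lower in stages, expecting touchdown at TCP z≈0.131.

Request:
apply_moves(
  plan=[
    [-0.003, -0.004, 0.01, 0.006, -0.003, 0, 1],
    [0, 0, 0.02, 0, 0, 0, 1],
    [0, 0, 0.02, 0, 0, 0, 1],
    [0, 0, 0.015, 0, 0, 0, 1],
    [0, 0, 0.01, 0, 0, 0, 1],
    [0, 0, 0.005, 0, 0, 0, 1],
    [0, 0, 0, 0, 0, 0, 1],
  ],
)

```text
time: 9.5
ee_pos: [0.5707, -0.235, 0.1556]
eef_rot: [[-0.0, 1.0, 0.006], [1.0, 0.0, -0.004], [-0.004, 0.006, -1.0]]
contact_force: [0.0, 0.6, -4.0]
width: 0.0111
```

Request:
apply_moves(
  plan=[
    [0.002, -0.001, 0.008, 0.006, 0.004, 0, 1],
    [0, 0, 0.004, 0, 0, 0, 1],
    [0, 0, 0, 0, 0, 0, 1],
    [0, 0, 0, 0, 0, 0, 1],
  ],
)

```text
time: 9.9
ee_pos: [0.5707, -0.2334, 0.1443]
eef_rot: [[-0.0, 1.0, 0.002], [1.0, 0.0, -0.001], [-0.001, 0.002, -1.0]]
contact_force: [0.1, 0.0, -2.5]
width: 0.0112
```

```bash
python3 - <<'E'
from h import *
s=r.sense();print(s['ee_pos'],s['eef_rot'].round(4).tolist(),s['width'],s['contact_force'])
d,f=cam('scene');im=d['pixels'];cv2.imwrite('pics/s6.png',cv2.resize(im[200:350,210:360,::-1],None,fx=4,fy=4))
for p in ((.5695,-.233,.04),(s['ee_pos'][0],s['ee_pos'][1],.04)): print(proj(d,f,p))
E
```

```text
[ 0.57066    -0.23344952  0.14429425] [[-0.0004, 1.0, 0.0024], [1.0, 0.0004, -0.0011], [-0.0011, 0.0024, -1.0]] 0.011173091743252948 [ 0.06007717  0.04743736 -2.54877491]
(np.float64(283.98759729589295), np.float64(299.35206939581377))
(np.float64(284.3022481209575), np.float64(299.76998432157285))
```

View pics/s6.png

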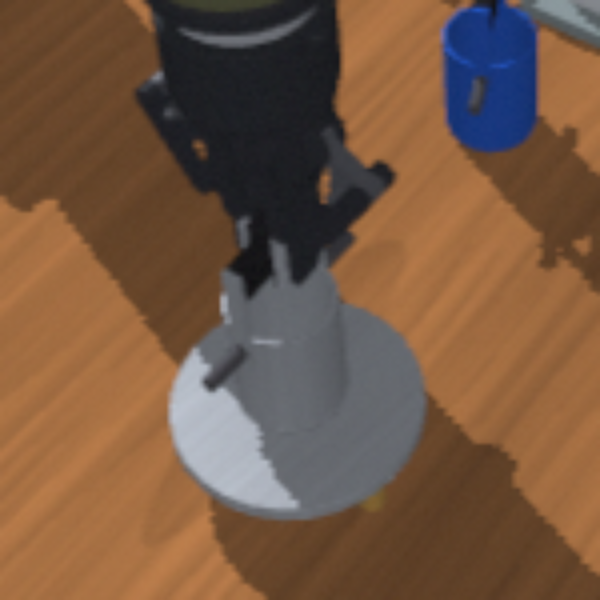

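The bucket is over the middle of the plate and upright, about 13 mm above it. I creep down and watch the force.

Request:
apply_moves(
  plan=[
    [0, -0.001, 0.004, 0.002, 0.001, 0, 1],
    [0, 0, 0.003, 0, 0, 0, 1],
    [0, 0, 0.001, 0, 0, 0, 1],
    [0, 0, 0, 0, 0, 0, 1],
  ],
)

```text
time: 10.35
ee_pos: [0.5699, -0.2337, 0.1362]
eef_rot: [[-0.0, 1.0, 0.001], [1.0, 0.0, -0.001], [-0.001, 0.001, -1.0]]
contact_force: [-0.6, 0.4, -3.4]
width: 0.011
```

Request:
apply_moves(
  plan=[
    [0, 0, 0.002, 0, 0, 0, 1],
    [0, 0, 0.0015, 0, 0, 0, 1],
    [0, 0, 0, 0, 0, 0, 1],
  ],
)

```text
time: 10.65
ee_pos: [0.5699, -0.2337, 0.1325]
eef_rot: [[-0.0, 1.0, 0.001], [1.0, 0.0, -0.001], [-0.001, 0.001, -1.0]]
contact_force: [-0.4, -0.7, -3.5]
width: 0.0113
```

Request:
apply_moves(
  plan=[
    [0, 0, 0.001, 0, 0, 0, 1],
    [0, 0, 0, 0, 0, 0, 1],
  ],
)

```text
time: 10.85
ee_pos: [0.5701, -0.2338, 0.1315]
eef_rot: [[-0.0, 1.0, 0.002], [1.0, 0.0, -0.001], [-0.001, 0.002, -1.0]]
contact_force: [-0.5, 0.2, -4.6]
width: 0.0111
```

Request:
apply_moves(
  plan=[
    [0, 0, 0.0008, 0.001, 0, 0, 1],
    [0, 0, 0, 0, 0, 0, 1],
  ],
)

```text
time: 11.05
ee_pos: [0.5705, -0.234, 0.1315]
eef_rot: [[-0.0, 1.0, 0.002], [1.0, 0.0, -0.001], [-0.001, 0.002, -1.0]]
contact_force: [0.5, -0.4, -5.4]
width: 0.0112
```

Request:
apply_moves(
  plan=[
    [0, 0, 0.001, 0, 0, 0, 1],
    [0, 0, 0, 0, 0, 0, 1],
  ],
)

```text
time: 11.25
ee_pos: [0.5709, -0.2341, 0.1314]
eef_rot: [[-0.0, 1.0, 0.003], [1.0, 0.0, -0.001], [-0.001, 0.003, -1.0]]
contact_force: [-0.3, -0.7, -3.2]
width: 0.011
```

Request:
apply_moves(
  plan=[
    [0.0005, -0.001, 0.0015, 0.003, 0.001, 0, 1],
    [0, 0, 0, 0, 0, 0, 1],
  ],
)

```text
time: 11.45
ee_pos: [0.5714, -0.2342, 0.1315]
eef_rot: [[-0.0, 1.0, 0.004], [1.0, 0.0, -0.002], [-0.002, 0.004, -1.0]]
contact_force: [0.7, 0.4, -4.4]
width: 0.0114
```

```bash
python3 - <<'E'
from h import *
for i in range(3):
    d,f=cam('scene');s=r.sense();print(s['ee_pos'].round(4),s['eef_rot'][:,2].round(4),s['contact_force'].round(2),s['torque'].round(2))
im=d['pixels'];cv2.imwrite('pics/s7.png',cv2.resize(im[200:350,210:360,::-1],None,fx=4,fy=4,interpolation=cv2.INTER_CUBIC))
E
```

```text
[ 0.5715 -0.2343  0.1314] [ 0.0043 -0.002  -1.    ] [ 0.71 -0.33  1.  ] [ 0.02 -0.08  0.03]
[ 0.5716 -0.2344  0.1314] [ 0.0043 -0.002  -1.    ] [ 0.19 -0.18  0.88] [ 0.01 -0.01  0.  ]
[ 0.5716 -0.2344  0.1314] [ 0.0043 -0.002  -1.    ] [0.11 0.16 1.2 ] [ 0.02 -0.1  -0.05]
```

View pics/s7.png

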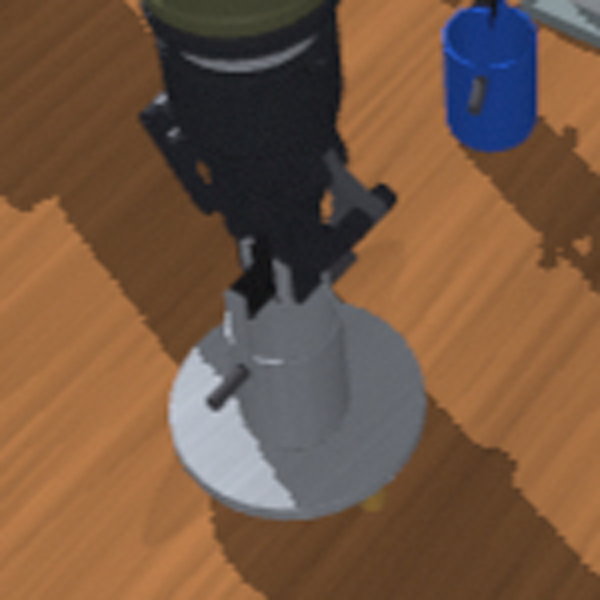

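The force went from about −4 to +1 N while z held at 0.1314, matching the predicted touchdown. The bucket stands on the plate, so I release gently.

Request:
apply_moves(
  plan=[
    [0, 0, 0, 0, 0, 0, 0.85],
    [0, 0, 0, 0, 0, 0, 0.8],
    [0, 0, 0, 0, 0, 0, 0.7],
    [0, 0, 0, 0, 0, 0, 0.6],
    [0, 0, 0, 0, 0, 0, 0.5],
    [0, 0, 0, 0, 0, 0, 0.3],
    [0, 0, 0, 0, 0, 0, 0.2],
    [0, 0, 0, 0, 0, 0, 0.1],
  ],
)

```text
time: 12.4
ee_pos: [0.5715, -0.2344, 0.1311]
eef_rot: [[-0.0, 1.0, 0.004], [1.0, 0.0, -0.002], [-0.002, 0.004, -1.0]]
contact_force: [0.3, -0.2, 0.5]
width: 0.0768
```

```bash
python3 - <<'E'
from h import *
s=r.sense();print(s['ee_pos'],s['eef_rot'].round(4).tolist(),s['width'],s['contact_force'])
d,f=cam('wrist');im=d['pixels'];cv2.imwrite('pics/w8.png',im[:,:,::-1])
E
```

```text
[ 0.57146683 -0.23444762  0.13108154] [[-0.0003, 1.0, 0.004], [1.0, 0.0003, -0.0021], [-0.0021, 0.004, -1.0]] 0.0768417230618982 [ 0.32935746 -0.19288933  0.54358007]
```

View pics/w8.png

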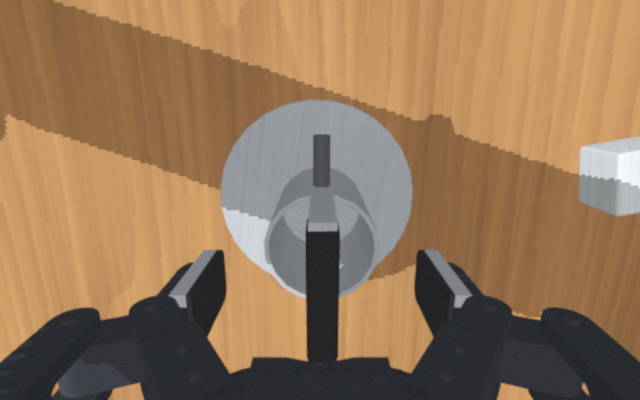

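The jaws are clear on both sides of the bar (308–338). I go straight up, then move aside.

Request:
apply_moves(
  plan=[
    [0, 0, -0.01, 0, 0, 0, 0],
    [0, 0, -0.02, 0, 0, 0, 0],
    [0, 0, -0.025, 0, 0, 0, 0],
    [0, 0, -0.03, 0, 0, 0, 0],
    [0, 0, -0.03, 0, 0, 0, 0],
    [0, 0, -0.03, 0, 0, 0, 0],
  ],
)

```text
time: 13.05
ee_pos: [0.5687, -0.2332, 0.28]
eef_rot: [[0.0, 1.0, -0.004], [1.0, -0.0, 0.0], [0.0, -0.004, -1.0]]
contact_force: [0.8, -0.6, 0.6]
width: 0.0854
```

Request:
apply_moves(
  plan=[
    [0, -0.03, -0.01, 0, 0, 0, 0],
    [0, -0.03, -0.01, 0, 0, 0, 0],
    [0, -0.03, 0, 0, 0, 0, 0],
    [0, -0.03, 0, 0, 0, 0, 0],
    [0, 0, 0, 0, 0, 0, 0],
    [0, 0, 0, 0, 0, 0, 0],
  ],
)

```text
time: 13.65
ee_pos: [0.4465, -0.2349, 0.3109]
eef_rot: [[0.001, 1.0, 0.011], [1.0, -0.001, -0.005], [-0.005, 0.011, -1.0]]
contact_force: [-0.2, 0.1, -0.6]
width: 0.0856
```

```bash
python3 - <<'E'
from h import *
s=r.sense();print(s['time'],s['ee_pos'],s['contact_force'],s['width'])
for n in('scene','top'):
    d,f=cam(n);im=d['pixels'];cv2.imwrite(f'pics/{n}9.png',im[:,:,::-1])
    m=(im.max(2)<45).astype(np.uint8)
    p=proj(d,f,(.57,-.233,.15)); u,v=map(int,p); print(n,p)
    for st,c,l in blobs(m,(u-25,v-25,u+25,v+25),30): print(st,c,onz(d,f,*c,.15))
    t,_=None,None
E
```

```text
13.65 [ 0.44651526 -0.23486868  0.31094229] [-0.15821007  0.11401749 -0.62874699] 0.08562367999468368
scene (np.float64(279.38528186922537), np.float64(264.6258549624698))
[268, 255, 22, 24, 222] [279.02702703 265.88738739] [ 0.57132346 -0.23573333  0.15      ]
top (np.float64(428.46471209599054), np.float64(195.67143883677278))
[419, 191, 26, 8, 160] [431.60625 194.64375] [ 0.57253725 -0.23960174  0.15      ]
```

View pics/scene9.png

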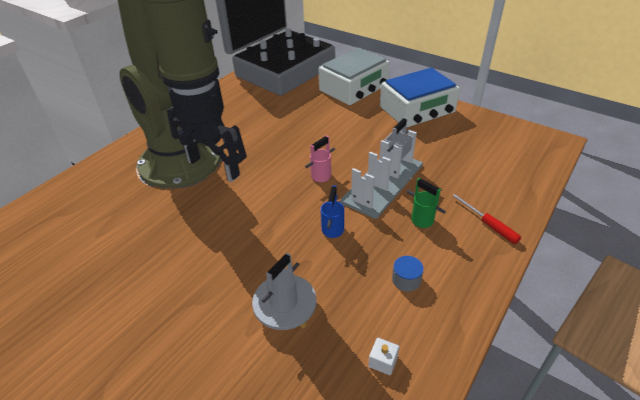

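View pics/top9.png

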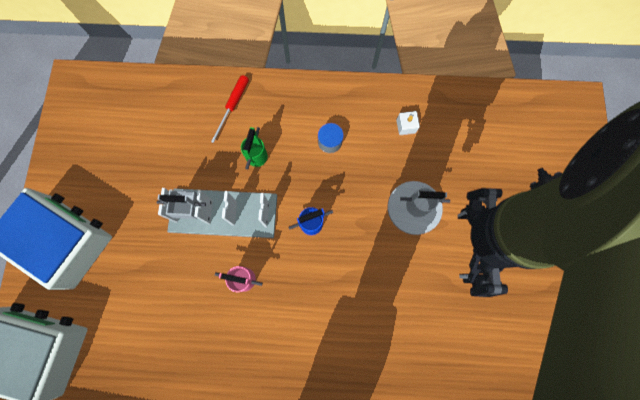

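Both views show the bucket standing upright on the plate, the tray still hanging, the other objects where they were, and the gripper clear.

```bash
python3 -c "
from station import r
print(r.sign_off())"
```

```text
the job is handed in; nothing more can be done
None
```

The bucket now stands upright near the middle of the round steel plate, released, and I have handed the job in. I gripped it by its handle bar and lifted it straight up off its pins; wrist force stayed around 3–5 N, about the bucket's weight. After lowering it I opened the jaws and moved the arm clear. It took about 14 s of the 42 s allowed.

**Last checks:**
- **Other things:** in the scene and top views the tray still hangs in its place and nothing else appears to have moved. The robot touches nothing.
- **Centring:** the handle measured (0.571, -0.236) in the scene view and (0.573, -0.240) in the top view. The plate centre is at about (0.5695, -0.233), so the bucket sits roughly 3–7 mm off centre.
- **Disagreements:** the two views differ by about 4 mm in y. Just before release, the tool crept about 2 mm in x. During touchdown the force readings scattered from -3 to -5 N before settling at about +1 N.

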